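# Load a scissor half into a holding fixture and pump its clamp up

## Task

Three scissor halves lie on the bench; pick the one whose outline matches the nest in the green hydraulic fixture, lay it in the nest lug up so that it is fully home and flat, and let go of it. Then pump the fixture's hand lever at least three full strokes, each right down to the stop and all the way back up, with the half staying home in its nest. Leave the other two halves where they lie.

Things in the scene. Friction and masses are not known exactly. Their poses are not given: they have to be found in the camera images.
- half_round: Steel scissor half that fits the nest, 0.36 kg. 10 mm thick, flat, 140 mm long, upright lug on top. Origin: underside, below the lug's centre; x from bow to tip, z up. Lug: 30 (x) x 14 (y) mm, from 10 to 33 mm above the underside. Bow: round ring, outside 56 mm, hole 34 mm, centred at x = -40 mm. Bar: 24 mm wide, ending in a 90 degree point at x = +72 mm.
- half_square: Steel scissor half with a square bow; does not fit. 10 mm thick, flat, 140 mm long, upright lug on top. Origin: underside, below the lug's centre; x from bow to tip, z up. Lug: 30 (x) x 14 (y) mm, from 10 to 33 mm above the underside. Bow: square frame 56 x 56 mm centred at x = -40 mm. Bar: 24 mm wide, pointed, to x = +72 mm.
- half_wide: Steel scissor half with a wide blunt bar; does not fit. 10 mm thick, flat, 140 mm long, upright lug on top. Origin: underside, below the lug's centre; x from bow to tip, z up. Lug: 30 (x) x 14 (y) mm, from 10 to 33 mm above the underside. Bow: round ring of 56 mm centred at x = -40 mm. Bar: 40 mm wide, square end at x = +72 mm.
- nest (a point): Die cavity of the fixture: point on its floor where the fitting half's origin belongs, 26 mm above the table. x: long axis, from the round bow pocket (-x) to the pointed end (+x); z up. 10 mm deep (die face 36 mm above the table), the half's outline plus 2.5 mm clearance all round, in a steel block 178 (x) x 92 (y) mm.
- fixture: Bolted-down fixture: green base plate 225 (x) x 275 (y) x 12 mm; on its +y half the steel die (nest at x = 0, y = +85 mm), on its -y half a green pump block 77 mm high with the lever (centre line y = -85 mm). Origin: on the table near the plate's centre; the lever's grip points to -x; z up; axes as the nest's.
- pump_lever (a joint): Angle of the sprung pump lever, rad: 0 at rest (raised 0.6 rad, 34 degrees, above level), 0.6 at the lower stop (level). Its spring lifts it back to 0 when let go; it takes about 5 to 11 N at the grip.
- lever_grip (a point): Centre of the top face of the lever's black flat grip (110 mm long, 36 wide, 18 thick); moves with the lever. The lever runs from the pivot to the fixture's -x; the grip's centre is 185 mm from the pivot along it, its top face 9 mm above the lever's centre line.
- lever_pivot (a point): Centre of the lever's hinge, 112 mm above the table; the hinge line is the fixture's y axis.
Things that resemble listed ones, but are neither listed nor needed, are in the scene too. Leave any black look-alike of the half_round alone.

How it is judged:
By the outcome, as a careful person would: the job done as asked, in the order asked, and still so for the second after the job is handed in, with the robot touching nothing.
It also fails if it takes over 48 s, if anything falls off the work surface, if the arm or the gripper's body presses on something with over 40 N, if the wrist force passes 120 N, or if a joint passes its speed limit or range.

## Robot

A 6-joint arm with a two-finger parallel gripper is mounted at the origin on the work surface. World frame = base frame: x ahead of the robot, y to its left, z up, the work surface at z = 0. Lengths are in m, angles in rad, forces in N, time in s.
With the tool pointing down it reaches from about 0.275 to 0.825 m from the base axis. Payload 5.2 kg.
Tool frame: the origin (TCP) lies at the very end of the fingers, on their centre line; the grasp point (between the pads) lies 19 mm behind it; x points along the fingers, y is the direction in which the jaws open and shut, and the axes are right-handed (so a half turn about x gives the same grasp; the last joint's range is limited). The gripper opens to 93 mm and grips with 3 to 60 N. Pads are 15 mm wide; open, the fingers measure 128 mm over their backs; the gripper's body (75 mm by 188 mm) begins 65 mm behind the grasp point.
Start: joints at [0.916, 0.259, 1.535, -0, 1.348, -0.203], TCP at [0.24, 0.495, 0.219] pointing down, gripper open.
Joint ranges: [-3.14, 3.14], [-0.91, 2.08], [0.19, 2.58], [-1.22, 4.36], [0.22, 2.71], [-3.12, 3.12]. Speed limits (rad/s): [2.57, 2.57, 3.14, 3.14, 3.14, 3.14].

## Interface

Orientations are given as a unit quaternion [w, x, y, z].
In Python, from cell import arm gives the robot as it stands.
- The arm moves only by the tool send_rows, never from a script. Its argument "deltas" is a list of rows, each a list of 6 numbers: the shift along the tool's x, y, z in m, then the turn, a rotation vector about the tool's x, y, z in rad. A call has 1 to 8 rows; each row shifts and turns the pose as measured when the row begins, along the tool's axes as they then stand; what a row does not reach is not made up. A row lasts 1/8 s, in which the tool goes at most 62.5 mm and 10.7 degrees, less where a joint would pass 70% of its speed; a pose out of reach is approached as far as the arm can. A call with a gripper value outside its range is refused whole. "jaw" is the finger opening in m, from 0 to 0.093, set as the call begins (left out, the last holds). The fingers move at their own pace and stop on an object; "newtons" is the grip in N (left out, the last holds). Time passes only in rows, so rows that do not move let the fingers close. It gives the time, the measured TCP pose, the force and the opening at its end, in the units of the state.
- arm.get_obs(): the state, without advancing time (a new reading comes with each control period).
- arm.grab_frame(name): name is "scene" or "top" or "wrist"; returns the picture (400x640x3 uint8, red, green, blue); there is no depth.
- arm.camera_info(name): a dict with "mtx" (3x3 intrinsics, pixels), "position" and "orientation" of the camera in the world. Camera axes: x right, y down, z forward; pixel columns grow to the right and rows downward; lengths in m; the calibration is good to about 2 mm. A picture is of the moment at which its call begins: read the wrist's pose just before it. camera_info takes no time and is no camera call; for the wrist camera it gives the pose at the moment of the call.
- arm.sign_off(): hands the job in, once; it reports no verdict.
Trained networks look in the newest picture that a camera, given by its name, has taken for a name from the list of things; names that differ only in an ending like _2 or _b are one class to them, and where a whole thing is asked for, a point or a joint stands for the part that bears it (a point fixed in the world has none). Each returns a list of dicts, best first, with "p" (0 to 1); they miss things now and then, are a little off and sometimes report something else, mostly with a low value. They report only what shows in the picture. A call takes as long as a camera call. They do not tell look-alikes from the thing itself.
- arm.look_for(target, camera): "location" ([column, row] in pixels, amid what is visible of it).
- arm.tip_of(target, camera): "location" ([column, row] in pixels: a listed point, or the origin of a listed thing).
The state is a dict: "time": time; "joint_positions": joint angles; "qd": joint speeds; "effort": joint torques, N m; "eef_pos": TCP position; "eef_rot": TCP orientation; "force": force on the tool from outside, world axes, zero at the start; "moment": the same for the moment, N m; "finger_gap": opening from 0.0 (shut) to 1.0 (fully open).
Only numpy, scipy, OpenCV 4.12 (cv2) and the standard library are available. Lean on these libraries where they do the work, as an engineer would, in place of code of your own. Each camera call takes 0.05 s, during which the arm holds its last target. There are 200 camera calls.

## Working session

There is one attempt and no reset: what is moved stays moved. The work goes in short steps, Python scripts to look and compute and a tool call to move; the robot and the scene stay as the last step left them, time stands still between calls to the robot, and variables do not carry over. Pictures are saved under pics/ and viewed, about 8 in all and at most 12, crops included, and the job is handed in when it is done.

Besides the shell and the picture viewer there is one more tool, called as a command line: name --pt "numbers of a row" for each row, then --argument value for the rest. send_rows: Moves the arm, as the interface text tells. Its arguments: {"type":"object","properties":{"deltas":{"type":"array","items":{"type":"array","items":{"type":"number"}}},"jaw":{"type":"number"},"newtons":{"type":"number"}},"required":["deltas"]}

```bash
mkdir -p pics; ls
cat > h.py <<'E'
import numpy as np, cv2
from cell import arm
from scipy.spatial.transform import Rotation as R
def rot(q): return R.from_quat([q[1],q[2],q[3],q[0]]).as_matrix()
def ray(info,px):
    d=rot(info["orientation"])@np.linalg.inv(info["mtx"])@np.array([px[0],px[1],1.]); return np.array(info["position"]),d
def onz(info,px,z):
    p,d=ray(info,px); return p+d*(z-p[2])/d[2]
def proj(info,P):
    c=rot(info["orientation"]).T@(np.array(P)-info["position"]); c=np.array(info["mtx"])@c; return c[:2]/c[2]
def save(im,n): cv2.imwrite("pics/"+n,cv2.cvtColor(im,cv2.COLOR_RGB2BGR))
E
python3 - <<'E'
from h import *
print(arm.get_obs())
for c in ["top","scene"]:
    im=arm.grab_frame(c); save(im,c+"0.png"); i=arm.camera_info(c); print(c,i)
    for t,z in [("half_round",0),("half_square",0),("half_wide",0),("nest",.026),("fixture",0),("lever_grip",.22),("lever_pivot",.112)]:
        for r in arm.tip_of(t,c)[:4]: print(t,r["p"],np.round(r["location"]),onz(i,r["location"],z).round(3))
E
```

```text
pics
{'time': 0.0, 'joint_positions': array([ 9.16191479e-01,  2.59320725e-01,  1.53608768e+00,  6.65051051e-06,
        1.34799109e+00, -2.02778272e-01]), 'qd': array([-8.85773059e-05,  1.95936791e-04,  6.99928133e-05,  3.52629215e-06,
       -1.04191593e-03,  2.00112297e-04]), 'effort': array([ 1.00453770e-03, -4.37303674e+01, -2.84007561e+01,  7.20591657e-02,
        4.13286046e-02, -1.83379261e-04]), 'eef_pos': array([0.23976037, 0.49438057, 0.21782785]), 'eef_rot': array([ 0.68887113,  0.15780986,  0.68940639, -0.15896997]), 'force': array([ 0.30432536,  0.54112254, -0.20607889]), 'moment': array([-0.01005387, -0.01629424, -0.01093871]), 'finger_gap': 1.0015864602976448}
top {'mtx': array([[388.67340585,   0.        , 314.44733553],
       [  0.        , 388.67340585, 193.04740677],
       [  0.        ,   0.        ,   1.        ]]), 'position': array([0.36441526, 0.16818547, 1.43638659]), 'orientation': array([-0.03119711,  0.71448394, -0.69818542,  0.03281089])}
half_round 0.81 [239. 261.] [0.24  0.437 0.   ]
half_round 0.65 [381. 225.] [ 0.382 -0.083  0.   ]
half_round 0.55 
[... 357 characters left out ...]
 0.        , 322.95663268],
       [  0.        , 424.9582739 , 198.6171787 ],
       [  0.        ,   0.        ,   1.        ]]), 'position': array([0.8474529 , 0.61599394, 1.17594491]), 'orientation': array([-0.09051225,  0.32200859,  0.91279547, -0.23435535])}
half_round 0.88 [368. 367.] [0.645 0.581 0.   ]
half_round 0.74 [433. 231.] [0.23  0.415 0.   ]
half_round 0.59 [329. 269.] [0.556 0.31  0.   ]
half_square 0.86 [314. 236.] [0.525 0.201 0.   ]
half_wide 0.61 [346. 299.] [0.575 0.407 0.   ]
nest 0.57 [251. 196.] [ 0.6   -0.017  0.026]
fixture 0.91 [232. 184.] [ 0.617 -0.107  0.   ]
lever_grip 0.76 [228. 110.] [ 0.533 -0.188  0.22 ]
lever_pivot 0.84 [194. 157.] [ 0.675 -0.187  0.112]
```

View pics/top0.png

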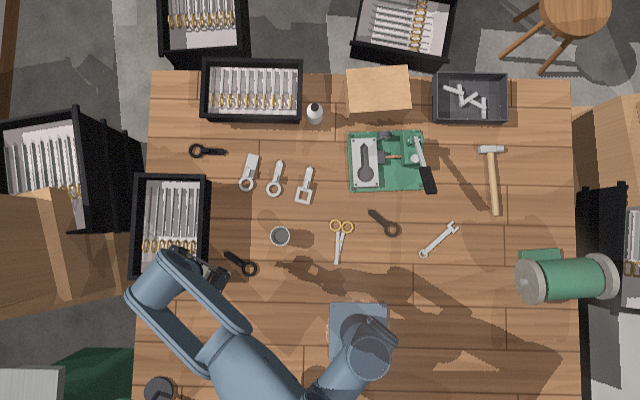

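View pics/scene0.png

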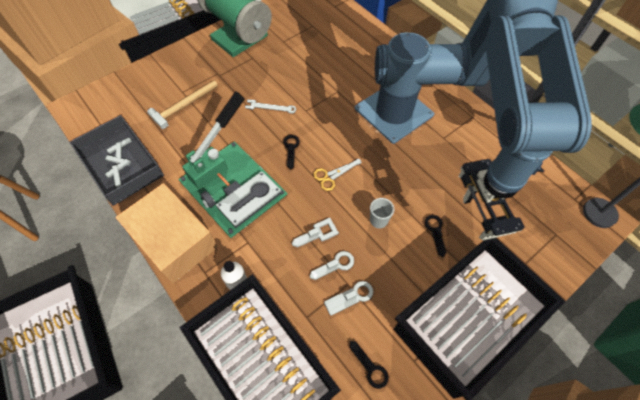

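The steel half_round is the middle piece, at about (277,180) in top. Black look-alikes lie at (208,150), (240,262) and (383,222). The keyhole nest is at (365,160) with its bow end downwards, and the lever grip is at (428,180). Next I'll put the wrist camera above the half.

Run:
```python
from h import *
o=arm.get_obs(); i=arm.camera_info("wrist"); T=rot(o["eef_rot"]); 
print("tool axes",T.round(3).tolist()); print("cam rel in tool", T.T@(i["position"]-o["eef_pos"])); print((T.T@rot(i["orientation"])).round(3), i["mtx"])
im=arm.grab_frame("top"); it=arm.camera_info("top")
c=cv2.resize(im[125:215,225:445],None,fx=3.6,fy=3.6,interpolation=cv2.INTER_CUBIC); save(c,"topc.png")
for n,px,z in [("bow",(274,191),.01),("tip",(281,161),.01)]: print(n,onz(it,px,z))
```

```text
tool axes [[0.0, 0.437, 0.9], [0.0, 0.9, -0.437], [-1.0, 0.0, 0.0]]
cam rel in tool [-1.65847805e-01  1.11255695e-05 -7.92349124e-02]
[[ 0.    -0.286  0.958]
 [ 1.    -0.    -0.001]
 [ 0.     0.958  0.286]] [[290.14004135   0.         323.3421173 ]
 [  0.         290.14004135 202.31774863]
 [  0.           0.           1.        ]]
bow [0.49807371 0.31561638 0.01      ]
tip [0.61048589 0.29326602 0.01      ]
```

View pics/topc.png

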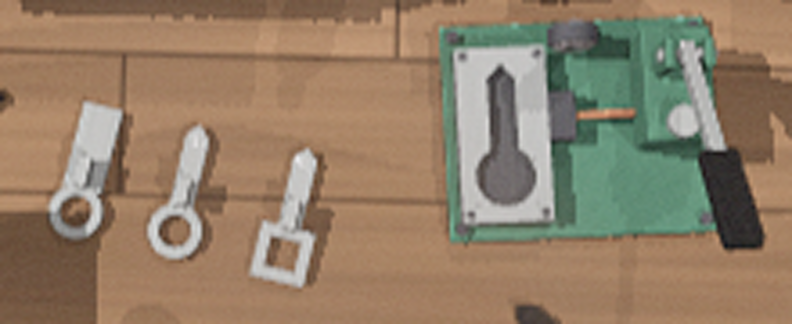

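The crop confirms it: wide, round and square halves from left to right, each pointing up the image and tilted slightly right. The nest's bow is at the bottom, point up, and the lever is raised on the right. Moving above half_round now.

send_rows --pt "0 -0.0056 0.0504 0 0 0" --pt "0 -0.0056 0.0504 0 0 0" --pt "0 -0.0056 0.0504 0 0 0" --pt "0 -0.0056 0.0504 0 0 0" --pt "0 -0.0056 0.0504 0 0 0" --pt "0 -0.0056 0.0504 0 0 0" --pt "0 -0.0056 0.0504 -0.12 0 0" --pt "0 0 0 -0.13 0 0" --jaw 0.05

```text
time: 1.85
eef_pos: [0.55, 0.3011, 0.2185]
eef_rot: [0.704, 0.068, 0.703, -0.067]
force: [-0.3, 0.4, -0.1]
finger_gap: 0.54
```

```bash
cat >> h.py <<'E'
def steel(im,i,z,c,rad=.12):
    "warp image plane z around c to 1 mm/px, x up"
    W=2*int(rad*1000); pts=[]; 
    src=[]
    for u,v in [(0,0),(W,0),(W,W),(0,W)]:
        X=[c[0]+(W/2-v)/1000, c[1]+(W/2-u)/1000, z]; src.append(proj(i,X))
    H=cv2.getPerspectiveTransform(np.float32([(0,0),(W,0),(W,W),(0,W)]),np.float32(src))
    return cv2.warpPerspective(im,H,(W,W),flags=cv2.INTER_LINEAR|cv2.WARP_INVERSE_MAP)
def pose():
    o=arm.get_obs(); T=rot(o["eef_rot"]); return o,T,np.arctan2(T[1,2],T[0,2])
E
python3 - <<'E'
from h import *
o,T,yaw=pose(); i=arm.camera_info("wrist"); im=arm.grab_frame("wrist"); save(im,"w1.png"); print(o["time"],o["eef_pos"],yaw,T[:,0])
for f in (arm.tip_of,):
  for t in ("half_round","half_wide","half_square"):
    for r in f(t,"wrist")[:3]: print(t,r["p"],r["location"],onz(i,r["location"],0))
save(cv2.resize(steel(im,i,.01,(.54,.306)),None,fx=2.4,fy=2.4),"w1r.png")
E
```

```text
1.85 [0.5499631  0.30106582 0.2185148 ] -0.19121407624069797 [ 0.00155982  0.0019753  -0.99999683]
half_round 0.93 [332.5, 170.7] [0.54402096 0.3148872  0.        ]
half_round 0.88 [527.0, 206.5] [0.64510972 0.57126902 0.        ]
half_wide 0.73 [406.9, 170.8] [0.56317079 0.41272321 0.        ]
half_square 0.67 [246.8, 170.7] [0.52214029 0.20228798 0.        ]
```

View pics/w1r.png

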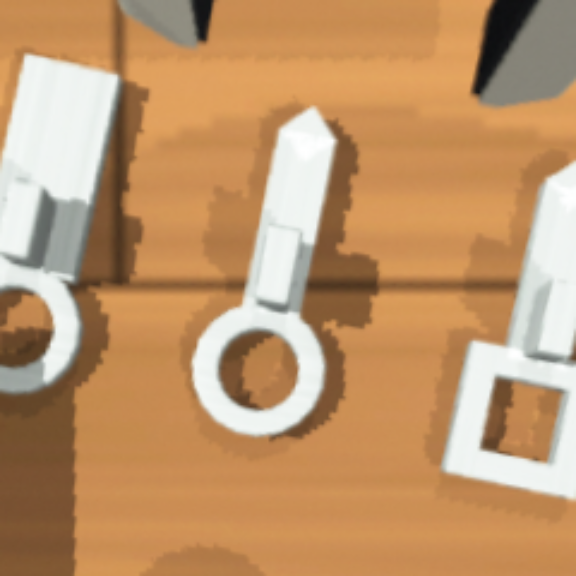

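Rectified at z = 10 mm, the bow centre is at (258,370) and the tip at (314,107). That puts the origin at about (0.545, 0.3103) with yaw −0.21, and the length checks out. Moving down over the lug.

send_rows --pt "0.05 0.0083 -0.0067 0.018 0 0" --pt "0.05 0 0 0 0 0" --pt "0.05 0 0 0 0 0" --pt "0 0 0 0 0 0"

```text
time: 2.55
eef_pos: [0.5403, 0.3179, 0.0687]
eef_rot: [0.705, 0.079, 0.701, -0.074]
force: [0.1, 0.3, 0.3]
finger_gap: 0.539
```

Run:
```python
from h import *
o,T,yaw=pose(); i=arm.camera_info("wrist"); im=arm.grab_frame("wrist"); print(o["time"],o["eef_pos"],yaw,T[:,0])
save(im,"w2.png")
```

```text
2.55 [0.54028009 0.31790033 0.06868948] -0.21690613710729878 [ 0.00582619  0.00516107 -0.99996971]
```

View pics/w2.png

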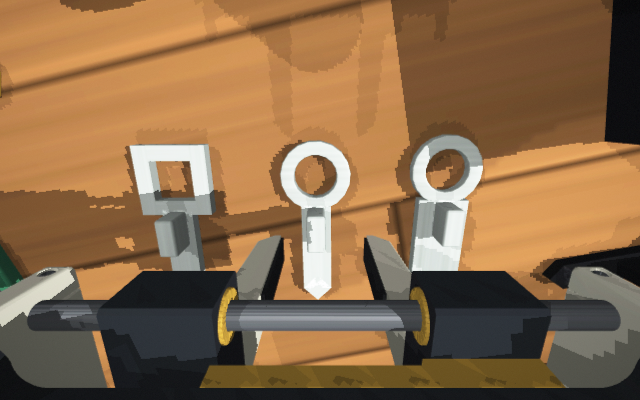

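Run:
```python
from h import *
o,T,yaw=pose(); i=arm.camera_info("wrist")
print(o["eef_pos"],o["qd"].round(4))
b=onz(i,(315.5,175),.01); t=onz(i,(318,299),.005); print(b,t, np.arctan2(*(t-b)[1::-1]))
u=(t-b)/np.linalg.norm(t-b); P=b+.04*u; print(P)
P[2]=.013; print("tool delta to origin", T.T@(P-o["eef_pos"]))
P=np.array([.545,.3103,.013]); print("tool delta to origin(prev)", T.T@(P-o["eef_pos"]))
```

```text
[0.54248083 0.31873852 0.0715976 ] [-0.0046 -0.0434 -0.0641  0.0005  0.0096 -0.0122]
[0.50841542 0.32021135 0.01      ] [0.62439306 0.29597682 0.005     ] -0.20599461642805064
[0.54753493 0.31203699 0.00831349]
tool delta to origin [ 0.05860029 -0.00600186  0.00584094]
tool delta to origin(prev) [ 0.05856029 -0.00824298  0.00373885]
```

send_rows --pt "0.02 -0.0077 0.0038 0 0 0" --pt "0 0 0 0 0 0" --pt "0 0 0 0 0 0"

```text
time: 2.98
eef_pos: [0.5494, 0.3137, 0.0603]
eef_rot: [0.711, 0.082, 0.695, -0.071]
force: [0.1, -0.3, -0.2]
finger_gap: 0.538
```

```bash
cat >> h.py <<'E'
def go(P,yaw):
    "tool deltas to reach P, tool vertical, tool z at yaw"
    o,T,y=pose(); z=np.array([np.cos(yaw),np.sin(yaw),0]); x=np.array([0,0,-1.]); G=np.stack([x,np.cross(z,x),z],1)
    print("t",o["time"],"pos",o["eef_pos"].round(4),"yaw",y.round(4),"F",o["force"].round(1),"qd",abs(o["qd"]).max().round(3),"gap",round(o["finger_gap"]*93,1))
    print("shift",(T.T@(np.array(P)-o["eef_pos"])).round(4),"turn",R.from_matrix(T.T@G).as_rotvec().round(4))
E
python3 -c "
from h import *
go([.545,.3107,.013],-.208)"
```

```text
t 2.975 pos [0.5494 0.3137 0.0603] yaw -0.2173 F [ 0.1 -0.3 -0.2] qd 0.012 gap 50.0
shift [ 0.0471 -0.0047 -0.0046] turn [-0.0091  0.0205 -0.0166]
```

send_rows --pt "0.012 -0.005 -0.0046 -0.009 0.0205 -0.0166" --pt "0.012 0 0 0 0 0"

```text
time: 3.22
eef_pos: [0.546, 0.311, 0.0388]
eef_rot: [0.705, 0.074, 0.702, -0.072]
force: [-0.3, 0.2, 1.2]
finger_gap: 0.538
```

```bash
python3 -c "
from h import *
go([.545,.3107,.013],-.208);arm.grab_frame('wrist');go([.545,.3107,.013],-.208)"
```

```text
t 3.225 pos [0.546  0.311  0.0388] yaw -0.2073 F [-0.3  0.2  1.2] qd 0.203 gap 50.1
shift [ 0.0258 -0.0006 -0.001 ] turn [ 0.0007  0.0044 -0.0025]
t 3.275 pos [0.545  0.3107 0.0369] yaw -0.2074 F [-0.3  0.3 -0.8] qd 0.032 gap 49.8
shift [ 0.0239 -0.0001 -0.0001] turn [ 0.0006  0.0023 -0.0014]
```

send_rows --pt "0.012 0 0 0 0.002 -0.001" --pt "0.011 0 0 0 0 0"

```text
time: 3.52
eef_pos: [0.545, 0.3108, 0.0123]
eef_rot: [0.703, 0.073, 0.703, -0.073]
force: [0.8, -0.3, -0.9]
finger_gap: 0.538
```

```bash
python3 -c "
from h import *
save(arm.grab_frame('wrist'),'w3.png');go([.545,.3107,.013],-.208)"
```

```text
t 3.575 pos [0.5441 0.3104 0.0108] yaw -0.2076 F [-0.3  0.2 -0.8] qd 0.043 gap 50.2
shift [-0.0022  0.0005  0.0008] turn [ 0.0004 -0.002   0.001 ]
```

View pics/w3.png

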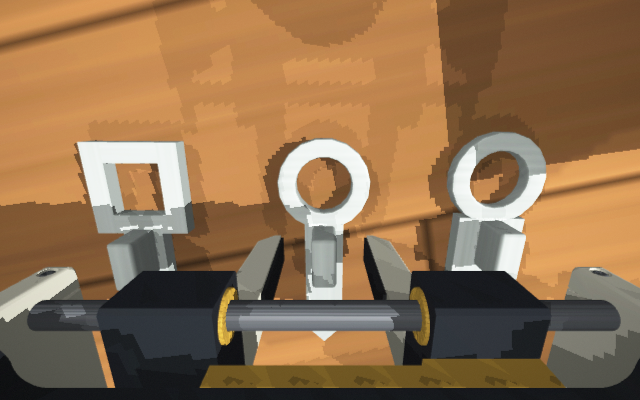

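The lug at (324,255) is centred between the fingers (265–380). Closing on it.

send_rows --pt "-0.003 0 0.0005 0 0 0" --pt "0 0 0 0 0 0" --pt "0 0 0 0 0 0" --pt "0 0 0 0 0 0" --jaw 0.005 --newtons 40

```text
time: 4.08
eef_pos: [0.5449, 0.3104, 0.0139]
eef_rot: [0.703, 0.073, 0.704, -0.074]
force: [0.7, 6.1, -0.4]
finger_gap: 0.157
```

```bash
python3 -c "
from h import *
go([.545,.3107,.013],-.208)"
```

```text
t 4.075 pos [0.5449 0.3104 0.0139] yaw -0.2078 F [ 0.7  6.1 -0.4] qd 0.015 gap 14.6
shift [0.0009 0.0003 0.    ] turn [ 0.0002 -0.0018  0.0007]
```

Grip is on the 14 mm lug (gap 14.6 mm). Lifting and moving beside the nest.

send_rows --pt "-0.04 0 0 0 0 0" --pt "-0.055 0 0 0 0 0" --pt "-0.05 -0.02 0.02 0 0 0" --pt "0 -0.04 0.036 0 0 0" --pt "0 -0.04 0.036 0 0 0" --pt "0 -0.04 0.036 0 0 0" --pt "0 -0.03 0.026 -0.1 0 0" --pt "0 0 0 -0.1 0 0"

```text
time: 5.08
eef_pos: [0.6599, 0.1063, 0.1573]
eef_rot: [0.703, -0.002, 0.711, -0.001]
force: [-1.3, 0.4, -4.9]
finger_gap: 0.149
```

Run:
```python
from h import *
arm.grab_frame('wrist');go([.66,.11,.16],0)
i=arm.camera_info("wrist"); im=arm.grab_frame("wrist"); save(im,"w4.png")
for t,z in (("nest",.026),("fixture",0),("lever_grip",.22),("lever_pivot",.112)):
    for r in arm.tip_of(t,"wrist")[:3]: print(t,r["p"],r["location"],onz(i,r["location"],z))
go([.66,.11,.16],0)
a=steel(im,i,.036,(.62,-.01)); save(np.hstack([cv2.resize(a,(480,480)),cv2.resize(im[:,:320],(320,400))[:400] if 0 else np.zeros((480,2,3),np.uint8)]),"w4r.png")
```

```text
t 5.125 pos [0.6591 0.1076 0.1571] yaw 0.0058 F [-0.7  0.  -4.5] qd 0.175 gap 13.9
shift [-0.003   0.0024  0.0009] turn [ 0.0058 -0.0133  0.0029]
nest 0.67 [202.5, 143.9] [ 0.60595785 -0.0156656   0.026     ]
fixture 0.81 [137.2, 148.2] [ 0.61313132 -0.09914182  0.        ]
t 5.375 pos [0.6584 0.1108 0.1582] yaw 0.0011 F [-0.2 -0.4 -4.4] qd 0.009 gap 13.8
shift [-0.0018 -0.0008  0.0015] turn [ 0.0011 -0.0119  0.0024]
```

View pics/w4.png

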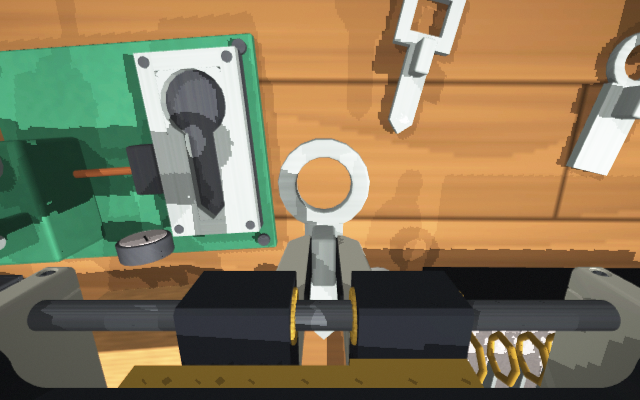

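View pics/w4r.png

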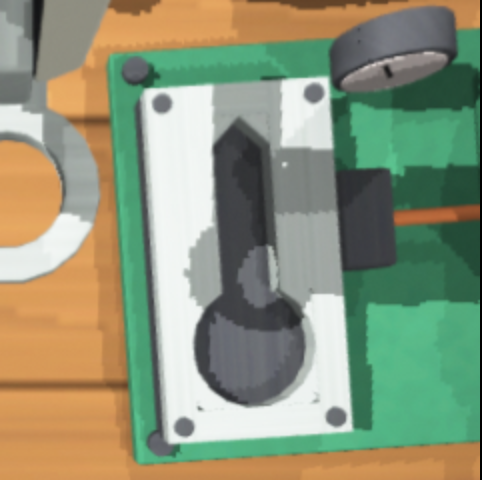

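The picture shows the half held bow towards the camera, ring centre (324,184). The nest keyhole has its bow at (195,97) and tip at (212,215). Rectified, the nest origin is at about (0.607, −0.0135) with yaw about 0.064. Now computing the half's offset in the tool.

Run:
```python
from h import *
o,T,y=pose(); i=arm.camera_info("wrist")
def intool(px,x):
    p,d=ray(i,px); p=T.T@(p-o["eef_pos"]); d=T.T@d; return p+d*(x-p[0])/d[0]
b=intool((324.5,184),.0039); t=intool((323.5,339),.0039+.005); print(b,t,b+[0,0,.04])
go([.6068,-.0135,.075],.064)
```

```text
[ 0.0039      0.00041818 -0.04007167] [ 0.0089     -0.00021018  0.0771965 ] [ 3.90000000e-03  4.18180302e-04 -7.16733373e-05]
t 5.375 pos [0.6584 0.1108 0.1582] yaw 0.0011 F [-0.2 -0.4 -4.4] qd 0.009 gap 13.8
shift [ 0.0841 -0.1241 -0.0508] turn [-0.0629 -0.0119  0.0021]
```

send_rows --pt "0.0 -0.042 -0.017 -0.02 -0.012 0.002" --pt "0.02 -0.042 -0.017 -0.02 0 0" --pt "0.03 -0.038 -0.014 -0.02 0 0"

```text
time: 5.75
eef_pos: [0.6149, -0.0091, 0.1107]
eef_rot: [0.71, -0.025, 0.703, 0.024]
force: [0.5, 0.3, -5.1]
finger_gap: 0.145
```

Run:
```python
from h import *
arm.grab_frame('wrist');go([.607,-.0137,.075],.064)
```

```text
t 5.8 pos [ 0.6107 -0.0136  0.1057] yaw 0.0681 F [-3.5 -3.5 -7.2] qd 0.127 gap 13.4
shift [ 0.0307  0.0003 -0.0037] turn [ 0.0041 -0.0002  0.0027]
```

send_rows --pt "0.015 0 -0.0037 0.004 0 0.002" --pt "0.013 0 0 0 0 0"

```text
time: 6.05
eef_pos: [0.6065, -0.0141, 0.0775]
eef_rot: [0.707, -0.022, 0.707, 0.021]
force: [0.9, -0.2, -3.9]
finger_gap: 0.147
```

Run:
```python
from h import *
arm.grab_frame('wrist');go([.607,-.0137,.0399],.064)
i=arm.camera_info("wrist"); im=arm.grab_frame("wrist"); save(im,"w5.png")
go([.607,-.0137,.0399],.064)
a=steel(im,i,.036,(.60,-.0137),.1); save(np.hstack([cv2.resize(a,(400,400)),im[:,120:520]]),"w5r.png")
```

```text
t 6.1 pos [ 0.6061 -0.0138  0.076 ] yaw 0.0616 F [-1.  -0.4 -4.9] qd 0.047 gap 13.7
shift [0.036 0.    0.001] turn [-0.0024 -0.0012  0.0002]
t 6.15 pos [ 0.6063 -0.0136  0.0768] yaw 0.0622 F [-0.3 -0.2 -5.1] qd 0.033 gap 13.4
shift [ 0.0369 -0.0001  0.0007] turn [-0.0018 -0.001   0.0003]
```

View pics/w5r.png

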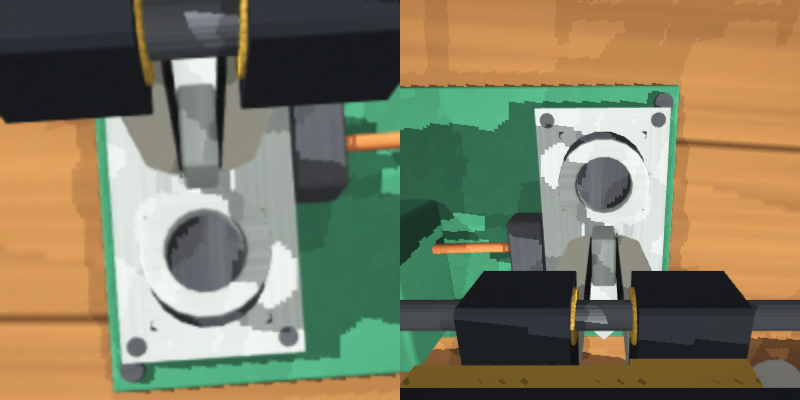

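The die is consistent: pocket crescent bottom at (207,327), bottom edge midpoint (210,356), giving nest origin (0.607, −0.0136). The half is aligned over it, so I'm lowering it.

send_rows --pt "0.012 0 0.0007 -0.002 0 0" --pt "0.011 0 0 0 0 0"

```text
time: 6.4
eef_pos: [0.6091, -0.0125, 0.0545]
eef_rot: [0.708, -0.024, 0.706, 0.023]
force: [0.2, 0.3, -4.5]
finger_gap: 0.147
```

Run:
```python
from h import *
arm.grab_frame('wrist');go([.607,-.0137,.0399],.064)
```

```text
t 6.45 pos [ 0.6084 -0.0124  0.053 ] yaw 0.0657 F [ 0.3  0.1 -5. ] qd 0.043 gap 13.6
shift [ 0.0131 -0.0012 -0.0015] turn [0.0017 0.0013 0.0006]
```

send_rows --pt "0.001 -0.0012 -0.0015 0.0017 0.001 0"

```text
time: 6.58
eef_pos: [0.607, -0.0134, 0.0517]
eef_rot: [0.707, -0.023, 0.707, 0.023]
force: [0.3, 0.3, -4.4]
finger_gap: 0.149
```

Run:
```python
from h import *
arm.grab_frame('wrist');go([.607,-.0137,.0399],.064)
```

```text
t 6.625 pos [ 0.6066 -0.0137  0.0514] yaw 0.0641 F [-0.5  0.5 -5.2] qd 0.01 gap 13.6
shift [ 0.0115 -0.0001  0.0004] turn [ 0.0001 -0.0007  0.0005]
```

send_rows --pt "0.005 0 0.0004 0 0 0" --pt "0.004 0 0 0 0 0"

```text
time: 6.88
eef_pos: [0.6075, -0.0138, 0.0427]
eef_rot: [0.707, -0.023, 0.706, 0.022]
force: [0.6, -0.2, -5.2]
finger_gap: 0.148
```

Run:
```python
from h import *
arm.grab_frame('wrist');go([.607,-.0137,.0399],.064)
```

```text
t 6.925 pos [ 0.6073 -0.0138  0.0422] yaw 0.0639 F [-0.3 -0.1 -4.3] qd 0.017 gap 13.7
shift [ 0.0023  0.0001 -0.0003] turn [-0.0001  0.0002  0.0008]
```

No contact force with the half 8 mm into the nest. Setting it down and releasing.

send_rows --pt "0.002 0 0 0 0 0" --pt "0.0005 0 0 0 0 0"

```text
time: 7.18
eef_pos: [0.6076, -0.0139, 0.04]
eef_rot: [0.707, -0.023, 0.706, 0.022]
force: [-0.7, -0.1, 0.5]
finger_gap: 0.147
```

send_rows --pt "0 0 0 0 0 0" --pt "0 0 0 0 0 0" --jaw 0.035

```text
time: 7.42
eef_pos: [0.6088, -0.0142, 0.0413]
eef_rot: [0.708, -0.023, 0.705, 0.022]
force: [0.4, 0.8, 0.4]
finger_gap: 0.316
```

send_rows --pt "-0.03 0 0 0 0 0" --pt "-0.05 0 0 0 0 0" --pt "-0.05 0 0 0 0 0" --pt "-0.05 0 0 0 0 0" --pt "-0.03 0.02 0 0 0 0"

```text
time: 8.05
eef_pos: [0.6063, 0.0052, 0.2566]
eef_rot: [0.707, -0.022, 0.706, 0.021]
force: [0.0, -0.3, -0.4]
finger_gap: 0.377
```

Run:
```python
from h import *
arm.grab_frame('wrist');go([.607,-.0137,.24],.064)
i=arm.camera_info("wrist"); im=arm.grab_frame("wrist"); it=arm.camera_info("top"); tp=arm.grab_frame("top"); sc=arm.grab_frame("scene"); si=arm.camera_info("scene")
for n,I,c in (("wrist",i,0),("top",it,0),("scene",si,0)):
  for t,z in (("lever_grip",.21),("lever_pivot",.112),("fixture",0),("half_round",.026)):
    for r in arm.tip_of(t,n)[:2]: print(n,t,r["p"],r["location"],onz(I,r["location"],z).round(4))
a=cv2.resize(sc[70:240,150:310],(423,400) if 0 else (400,425)); b=cv2.resize(im,(400,250)); 
a=a[:400]; w=steel(im,i,.036,(.60,-.0137),.1); save(np.hstack([cv2.resize(w,(400,400)),a]),"w6r.png")
```

```text
t 8.1 pos [0.6074 0.0082 0.2607] yaw 0.0637 F [0.5 1.3 2.9] qd 0.097 gap 35.0
shift [ 0.0207 -0.0218 -0.0019] turn [-0.0003  0.0075  0.0006]
wrist lever_grip 0.56 [30.2, 102.4] [ 0.5327 -0.204   0.21  ]
wrist lever_pivot 0.78 [162.2, 236.9] [ 0.6775 -0.1776  0.112 ]
wrist fixture 0.69 [253.3, 167.5] [ 0.6101 -0.0962  0.    ]
wrist half_round 0.71 [310.1, 172.2] [ 0.6066 -0.011   0.026 ]
top lever_grip 0.69 [427.9, 176.9] [ 0.5358 -0.1932  0.21  ]
top lever_grip 0.46 [416.0, 135.4] [ 0.6694 -0.1554  0.21  ]
top lever_pivot 0.63 [414.3, 141.2] [ 0.6732 -0.1754  0.112 ]
top fixture 0.8 [387.4, 161.8] [ 0.6185 -0.1037  0.    ]
top half_round 0.71 [205.6, 152.9] [0.6313 0.5697 0.026 ]
top half_round 0.66 [362.1, 157.8] [ 0.6266 -0.0057  0.026 ]
scene lever_grip 0.69 [346.6, 301.7] [0.6261 0.4514 0.21  ]
scene lever_grip 0.27 [313.2, 235.9] [0.5835 0.2745 0.21  ]
scene lever_pivot 0.84 [198.5, 158.8] [ 0.6686 -0.174   0.112 ]
scene lever_pivot 0.71 [313.0, 238.3] [0.5616 0.2451 0.112 ]
scene fixture 0.93 [234.1, 188.3] [ 0.6203 -0.0881  0.    ]
scene half_round 0.97 [367.2, 366.0] [0.6505 0.5782 0.026 ]
scene half_round 0.92 [249.5, 197.6] [ 0.6066 -0.0149  0.026 ]
```

View pics/w6r.png

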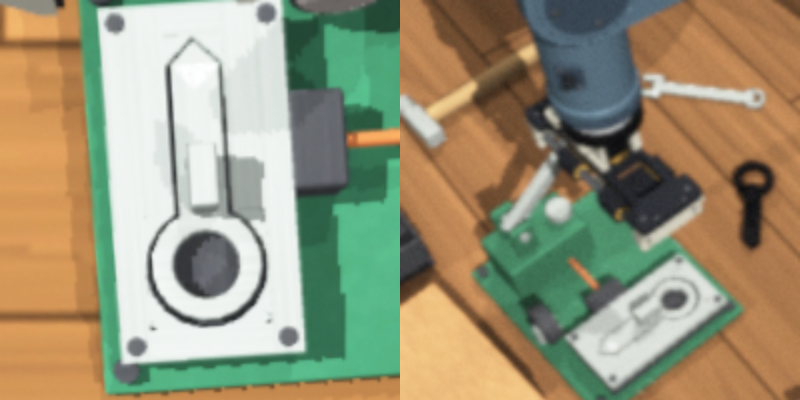

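The half sits home with an even gap all round (bow (207,265), tip (192,40) in the rectified view) and is released. Moving above the lever grip with closed fingers.

send_rows --pt "-0.04 0 0 0 0.007 0" --pt "0 -0.038 -0.022 0 0 0" --pt "0 -0.038 -0.022 0 0 0" --pt "0 -0.038 -0.022 0 0 0" --pt "0 -0.038 -0.022 0 0 0" --pt "0 -0.038 -0.022 0 0 0" --jaw 0.0 --newtons 20

```text
time: 9.6
eef_pos: [0.5067, -0.1932, 0.2951]
eef_rot: [0.703, -0.025, 0.71, 0.024]
force: [0.7, -1.4, 0.1]
finger_gap: 0.003
```

Run:
```python
from h import *
arm.grab_frame('wrist');go([.508,-.191,.26],.064)
i=arm.camera_info("wrist"); im=arm.grab_frame("wrist"); sc=arm.grab_frame("scene")
for t,z in (("lever_grip",.224),("lever_pivot",.112)):
    for r in arm.tip_of(t,"wrist")[:2]: print(t,r["p"],r["location"],onz(i,r["location"],z).round(4))
a=cv2.resize(sc[60:230,150:280],(306,400)); save(np.hstack([im[:,100:560],a]),"w7.png")
```

```text
t 9.65 pos [ 0.5046 -0.1979  0.295 ] yaw 0.0671 F [-1.  -3.5  0.4] qd 0.123 gap 0.1
shift [0.035  0.0068 0.0043] turn [ 0.0031 -0.0114  0.0042]
lever_grip 0.67 [329.4, 241.0] [ 0.5304 -0.1915  0.224 ]
```

View pics/w7.png

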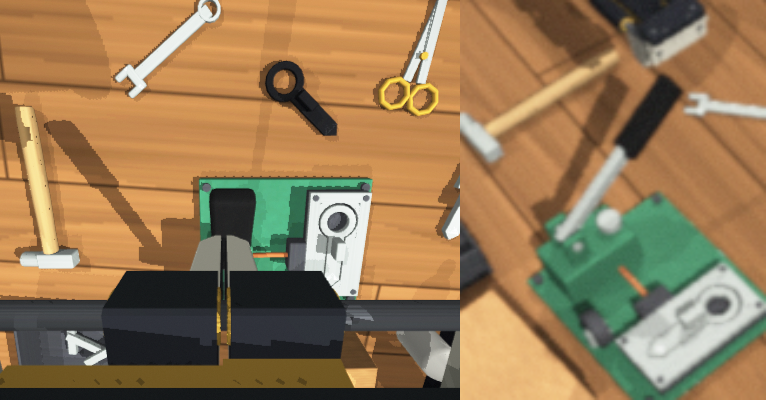

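The grip (columns 209–255 in the crop) lies just under the fingertips, its centre at about (0.530, −0.191), as predicted. Pressing down in small steps now.

send_rows --pt "0.02 0.0068 0.0043 0.003 -0.011 0.004" --pt "0.025 0 0 0 0 0"

```text
time: 10.1
eef_pos: [0.5137, -0.1827, 0.2512]
eef_rot: [0.709, -0.024, 0.704, 0.025]
force: [-0.3, 0.0, -0.3]
finger_gap: 0.007
```

Run:
```python
from h import *
arm.grab_frame('wrist');go([.508,-.191,.121],.064)
```

```text
t 10.15 pos [ 0.5122 -0.1817  0.2475] yaw 0.0692 F [-1.6  0.6 -2.2] qd 0.085 gap 0.5
shift [ 0.1264 -0.0096 -0.005 ] turn [ 0.0052  0.002  -0.0054]
```

send_rows --pt "0.005 -0.0096 -0.005 0.005 0 -0.005" --pt "0.025 0 0 0 0 0" --pt "0.025 0 0 0 0 0" --pt "0.025 0 0 0 0 0" --pt "0.02 0 0 0 0 0"

```text
time: 10.78
eef_pos: [0.5122, -0.1939, 0.1538]
eef_rot: [0.711, -0.028, 0.703, 0.021]
force: [-4.4, 1.2, 8.1]
finger_gap: 0.006
```

Run:
```python
from h import *
go([.508,-.191,.121],.064)
arm.grab_frame('wrist');go([.508,-.191,.121],.064)
```

```text
t 10.775 pos [ 0.5122 -0.1939  0.1538] yaw 0.0696 F [-4.4  1.2  8.1] qd 0.352 gap 0.5
shift [ 0.0327  0.0035 -0.0044] turn [0.0055 0.0112 0.0103]
t 10.825 pos [ 0.5118 -0.1938  0.1516] yaw 0.0695 F [ 2.  -2.7  3.3] qd 0.031 gap 0.9
shift [ 0.0305  0.0033 -0.0039] turn [0.0054 0.0099 0.0094]
```

Contact is on the lever at about 8 N. Continuing to the stop.

send_rows --pt "0.014 0.003 -0.004 0.005 0.01 0.009" --pt "0.012 0 0 0 0 0"

```text
time: 11.08
eef_pos: [0.5095, -0.1942, 0.1292]
eef_rot: [0.708, -0.026, 0.705, 0.021]
force: [-5.8, 3.0, 6.6]
finger_gap: 0.003
```

send_rows --pt "0.006 0 0 0 0 0"

```text
time: 11.2
eef_pos: [0.5091, -0.1942, 0.1242]
eef_rot: [0.708, -0.026, 0.706, 0.021]
force: [-4.1, 2.3, 7.7]
finger_gap: 0.002
```

Run:
```python
from h import *
go([.508,-.191,.121],.064)
arm.grab_frame('wrist');go([.508,-.191,.121],.064)
```

```text
t 11.2 pos [ 0.5091 -0.1942  0.1242] yaw 0.0657 F [-4.1  2.3  7.7] qd 0.073 gap 0.2
shift [ 0.0032  0.0033 -0.0009] turn [0.0017 0.0025 0.0071]
t 11.25 pos [ 0.5091 -0.1942  0.1238] yaw 0.0657 F [-4.   1.   6.8] qd 0.011 gap 0.5
shift [ 0.0028  0.0033 -0.0009] turn [0.0017 0.0023 0.007 ]
```

send_rows --pt "0.005 0.002 0 0 0 0"

```text
time: 11.38
eef_pos: [0.5092, -0.1939, 0.1208]
eef_rot: [0.708, -0.027, 0.706, 0.02]
force: [-7.6, -5.8, 19.0]
finger_gap: 0.001
```

send_rows --pt "0.004 0 0 0 0 0"

```text
time: 11.5
eef_pos: [0.5092, -0.1941, 0.1203]
eef_rot: [0.708, -0.028, 0.705, 0.02]
force: [-11.0, 8.3, 31.3]
finger_gap: 0.008
```

send_rows --pt "0.004 0 0 0 0 0"

```text
time: 11.62
eef_pos: [0.5093, -0.1941, 0.1205]
eef_rot: [0.708, -0.028, 0.705, 0.019]
force: [-10.4, 6.5, 27.1]
finger_gap: 0.005
```

Stop reached at z 0.1205, force up to about 30 N. Going back up until clear.

send_rows --pt "-0.02 0.002 0 0.002 0.002 0.007" --pt "-0.03 0 0 0 0 0" --pt "-0.03 0 0 0 0 0" --pt "-0.03 0 0 0 0 0" --pt "-0.02 0 0 0 0 0" --pt "0 0 0 0 0 0"

```text
time: 12.38
eef_pos: [0.5154, -0.1935, 0.265]
eef_rot: [0.715, -0.03, 0.699, 0.018]
force: [-0.3, 0.1, 0.1]
finger_gap: 0.002
```

Run:
```python
from h import *
i=arm.camera_info("scene"); arm.grab_frame('scene');go([.508,-.191,.25],.064)
for r in arm.tip_of("lever_grip","scene")[:2]: print(r,onz(i,r["location"],.224))
go([.508,-.191,.121],.064)
```

```text
t 12.425 pos [ 0.5149 -0.1933  0.2639] yaw 0.0678 F [0.7 0.  0. ] qd 0.038 gap 0.6
shift [ 0.0137  0.003  -0.007 ] turn [0.0037 0.0203 0.0164]
{'location': [231.8, 184.9], 'p': 0.2} [0.66255208 0.0336669  0.224     ]
t 12.475 pos [ 0.5143 -0.193   0.2626] yaw 0.0677 F [-0.3  0.1  0.7] qd 0.028 gap 0.1
shift [ 0.1414  0.0045 -0.0087] turn [0.0036 0.0183 0.015 ]
```

send_rows --pt "0.01 0.0045 -0.0087 0.0036 0.018 0.015" --pt "0.024 0 0 0 0 0" --pt "0.024 0 0 0 0 0" --pt "0.024 0 0 0 0 0" --pt "0.024 0 0 0 0.004 0.004" --pt "0.014 0 0 0 0.003 0.003" --pt "0.007 0 0 0 0 0"

```text
time: 13.35
eef_pos: [0.4966, -0.1889, 0.1264]
eef_rot: [0.698, -0.019, 0.715, 0.026]
force: [1.6, -0.5, 6.9]
finger_gap: -0.0
```

send_rows --pt "0.005 0 0 0 0.003 0.003"

```text
time: 13.48
eef_pos: [0.4963, -0.189, 0.1206]
eef_rot: [0.697, -0.017, 0.716, 0.027]
force: [-0.3, 1.7, 23.8]
finger_gap: 0.006
```

send_rows --pt "0.004 0 0 0 0 0"

```text
time: 13.6
eef_pos: [0.4964, -0.189, 0.1194]
eef_rot: [0.697, -0.017, 0.716, 0.027]
force: [-10.6, 6.1, 50.1]
finger_gap: 0.006
```

Stop reached again, harder than needed at 50 N through the fingertips. I'll press more gently next time. Going up.

send_rows --pt "-0.02 0 0.006 0 -0.012 -0.005" --pt "-0.03 0 0.004 0 -0.012 -0.005" --pt "-0.03 0 0 0 0 0" --pt "-0.03 0 0 0 0 0" --pt "-0.025 0 0 0 0 0" --pt "0 0 0 0 0 0"

```text
time: 14.35
eef_pos: [0.5045, -0.1873, 0.2512]
eef_rot: [0.703, -0.017, 0.71, 0.026]
force: [-0.0, 0.1, -0.0]
finger_gap: 0.002
```

Run:
```python
from h import *
arm.grab_frame('wrist');go([.508,-.191,.121],.064)
```

```text
t 14.4 pos [ 0.5038 -0.1869  0.2497] yaw 0.0612 F [ 0.3  0.2 -0.3] qd 0.029 gap 0.7
shift [ 0.1286 -0.0062  0.0055] turn [-0.0029 -0.0122 -0.014 ]
```

send_rows --pt "0.01 -0.006 0.0055 -0.003 -0.012 -0.014" --pt "0.023 0 0 0 0 0" --pt "0.023 0 0 0 0 0" --pt "0.023 0 0 0 0 0" --pt "0.023 0 0 0 0 0" --pt "0.012 0 0 0 0 0" --pt "0.006 0 0 0 0 0"

```text
time: 15.28
eef_pos: [0.5009, -0.1919, 0.1192]
eef_rot: [0.701, -0.022, 0.712, 0.024]
force: [-9.9, 8.0, 57.8]
finger_gap: 0.007
```

send_rows --pt "0.003 0 0 0 0 0"

```text
time: 15.4
eef_pos: [0.5009, -0.1919, 0.1196]
eef_rot: [0.702, -0.022, 0.712, 0.023]
force: [-9.9, 6.9, 47.2]
finger_gap: 0.007
```

send_rows --pt "0.003 0 0 0 0 0"

```text
time: 15.52
eef_pos: [0.5009, -0.1919, 0.1201]
eef_rot: [0.702, -0.023, 0.711, 0.023]
force: [-7.6, 4.8, 35.5]
finger_gap: 0.006
```

send_rows --pt "-0.02 0 0.002 0 -0.004 0" --pt "-0.03 0 0.002 0 -0.004 0" --pt "-0.03 0 0 0 0 0" --pt "-0.03 0 0 0 0 0" --pt "-0.025 0 0 0 0 0" --pt "0 0 0 0 0 0"

```text
time: 16.27
eef_pos: [0.5036, -0.1895, 0.2491]
eef_rot: [0.703, -0.02, 0.711, 0.025]
force: [0.4, 0.4, 1.1]
finger_gap: 0.007
```

Run:
```python
from h import *
arm.grab_frame('wrist');go([.508,-.191,.121],.064)
```

```text
t 16.325 pos [ 0.503  -0.1893  0.2479] yaw 0.0635 F [-0.8 -1.4  2.2] qd 0.016 gap 0.4
shift [ 0.1268 -0.0032  0.0065] turn [-0.0006 -0.0125 -0.0092]
```

One more gentle stroke as margin.

send_rows --pt "0.01 -0.003 0.0065 0 -0.012 -0.009" --pt "0.022 0 0 0 0 0" --pt "0.022 0 0 0 0 0" --pt "0.022 0 0 0 0 0" --pt "0.022 0 0 0 0 0" --pt "0.011 0 0 0 0 0"

```text
time: 17.08
eef_pos: [0.5005, -0.1911, 0.1262]
eef_rot: [0.7, -0.021, 0.713, 0.024]
force: [1.0, -1.6, 6.9]
finger_gap: 0.004
```

send_rows --pt "0.005 0 0 0 0 0"

```text
time: 17.2
eef_pos: [0.5002, -0.1912, 0.12]
eef_rot: [0.7, -0.021, 0.713, 0.024]
force: [-3.4, 3.6, 39.0]
finger_gap: 0.009
```

send_rows --pt "0.003 0 0 0 0 0"

```text
time: 17.32
eef_pos: [0.5002, -0.1912, 0.1194]
eef_rot: [0.701, -0.021, 0.713, 0.023]
force: [-10.7, 7.3, 50.8]
finger_gap: 0.002
```

Now up, then clear away to the side for a final look.

send_rows --pt "-0.02 0 0 0 -0.005 0" --pt "-0.03 0 0 0 -0.005 0" --pt "-0.03 0 0 0 0 0" --pt "-0.03 0 0 0 0 0" --pt "-0.04 0 0 0 0 0" --pt "-0.04 0 -0.03 0 0 0" --pt "0 0 -0.05 0 0 0" --pt "0 0 -0.05 0 0 0"

```text
time: 18.32
eef_pos: [0.3671, -0.1966, 0.2991]
eef_rot: [0.698, -0.016, 0.715, 0.03]
force: [-1.1, -0.6, 0.1]
finger_gap: 0.005
```

send_rows --pt "0 0.02 0 0 0 0" --pt "0 0.04 0 0 0 0" --pt "0 0.04 0 0 0 0" --pt "0 0 0 0 0 0" --pt "0 0 0 0 0 0"

```text
time: 18.95
eef_pos: [0.3558, -0.0908, 0.292]
eef_rot: [0.693, -0.011, 0.72, 0.032]
force: [0.3, -0.8, 0.8]
finger_gap: 0.003
```

Run:
```python
from h import *
go([.508,-.191,.121],.064)
tp=arm.grab_frame("top"); sc=arm.grab_frame("scene")
a=cv2.resize(sc[70:300,150:390],(417,400),interpolation=cv2.INTER_CUBIC); b=cv2.resize(tp[120:240,230:445][:, :],(383,214),interpolation=cv2.INTER_CUBIC)
c=np.zeros((400,383,3),np.uint8); c[:214]=b; d=cv2.resize(tp[128:192,340:440],(290,186),interpolation=cv2.INTER_CUBIC); c[214:,:290]=d
save(np.hstack([a,c]),"end.png")
for n in ("top","scene"):
  for r in arm.tip_of("lever_grip",n)[:1]: print(n,r,onz(arm.camera_info(n),r["location"],.224))
```

```text
t 18.95 pos [ 0.3558 -0.0908  0.292 ] yaw 0.0616 F [ 0.3 -0.8  0.8] qd 0.021 gap 0.2
shift [ 0.162  -0.1146  0.1519] turn [-0.003  -0.0364 -0.032 ]
scene {'location': [225.9, 110.5], 'p': 0.71} [ 0.53843528 -0.18735995  0.224     ]
```

View pics/end.png

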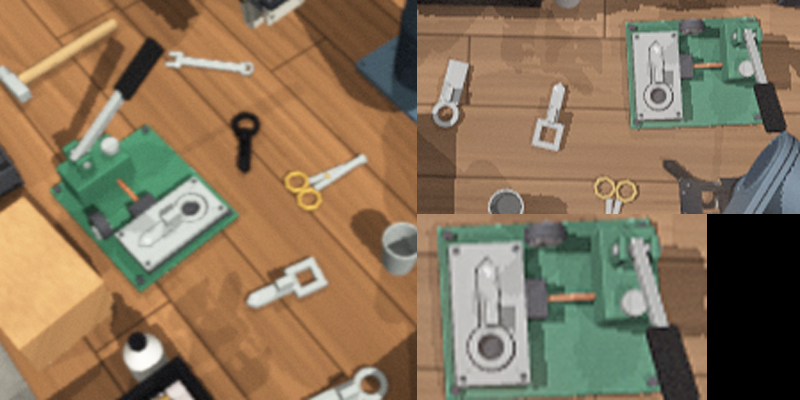

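The half sits in the nest with its outline gap visible all round. The lever is back up at its rest pose, with the grip at (226,110) in scene against (228,110) at the start. The other two halves haven't moved. Handing in.

```bash
python3 -c "
from cell import arm
print(arm.sign_off())"
```

```text
the job is handed in; nothing more can be done
None
```

The steel round-bow half is in the nest, lug up, and I let go of it. I then pumped the lever four full strokes, one more than asked, and handed the job in at about 19 s.

- **Half in the nest:** it went in without contact force until it touched the floor. Pictures after release and at the end show it home, with an even gap around its outline.
- **Lever strokes:** each stroke ended on a firm stop at tool height about 0.120 m, and I rose clear of the grip each time. I checked the raised position only after the last stroke, when the grip showed within 2–3 pixels of its starting place in the scene camera. After the earlier strokes, all I had was that the fingertips were clear of where the raised grip should be. Forces then read 0–2 N.
- **Force:** strokes two to four pressed harder than needed on the stop, with the vertical reading reaching 58 N through the fingertips. That is below the 120 N wrist limit. I took the 40 N limit to cover only the arm and gripper body, which did not touch anything as far as I could see.
- **Other parts:** the square and wide halves lie where they were, and I did not touch the black look-alikes.
- **Failed check:** in the last look, the top camera's network did not find the lever grip, though the picture shows it raised.

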